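# Open the enamelling kiln for loading

## Task

Make the enamelling kiln ready for loading: switch its heating off by pressing the mushroom button on its control box fully in and letting it spring back, then push the lid up by its front lip until it tips past its balance point and stays fully open by itself. Ease it over rather than flinging it open, keep off the counterweight, and leave the vase, the jar and the firing stand where they are.

Things in the scene. Friction and masses are not known exactly. Their poses are not given: they have to be found in the camera images.
- kiln: bench-top enamelling kiln, grey steel box fixed to the bench, 220 deep (its x), 240 wide (its y), brick rim 130 high, 175 with the shut lid. Origin: centre of its underside. Own -x points out of its front (lip side), +x to the hinge. On its +y side a plastic control box 130 (x) by 70 (y) by 145 high; on its top the mushroom button and, 76 further along +x, a fixed knob (28 across, 16 high)
- stop (a joint): travel of the mushroom button, m: 0 out, 0.006 fully in; pressed straight down, sprung, about 5 N fully in; counts as fully in beyond 0.0045
- stop_top (a point): centre of the top face of the black mushroom button, 32 across, at the front end of the control box's top; 35 mm sideways of the lid's edge
- lid (a joint): opening angle of the lid, rad: 0 shut, 1.40 fully open against its stop. The lid and its counterweight balance somewhere between 0.50 and 0.75; below that the lid falls shut, above it the lid moves on by itself and rests against the open stop. The hinge is damped. It starts shut and takes about 3 to 6 N upward at the lip
- lip (a point): middle of the rolled front edge of the lid's lift lip: a rod of 12 diameter, 140 long, parallel to the hinge, 44 in front of the lid's front face and joined to it by a flat plate (no gap), 148 above the bench when shut, free air below. Fingers slanted about 45 degrees, tips pointing down and towards the kiln, can push the edge up and over from in front and below
- hinge (a point): middle of the hinge axis, behind the lid's rear edge, 130 above the bench; the lip swings about it on a radius of 279, rising and going towards the hinge side
- weight: the lid's counterweight: a dark steel bar of 36 diameter and 110 long parallel to the hinge, on two cranked rods at the rear of the lid, 238 above the bench when shut; origin at its centre. Not to be touched
- vase: bystander: small blue enamelled vase with brass bands, 66 across, 108 tall; origin at the centre of its foot
- jar: bystander: jar with white cap and paper label, 64 across, 85 tall; origin at the centre of its foot
- stand: bystander: low steel firing stand 90 by 90 by 32 high on four feet with a small round copper dish on it (36 high in all), on the bench in front of the kiln; origin at the centre of its underside

How it is judged:
By the outcome, as a careful person would: the job done as asked, in the order asked, and still so for the second after the job is handed in, with the robot touching nothing.
It also fails if it takes over 54 s, if anything falls off the work surface, if the arm or the gripper's body presses on something with over 40 N, if the wrist force passes 120 N, or if a joint passes its speed limit or range.

## Robot

A 7-joint arm with a two-finger parallel gripper is mounted at the origin on the work surface. World frame = base frame: x ahead of the robot, y to its left, z up, the work surface at z = 0. Lengths are in m, angles in degrees, forces in N, time in s.
With the tool pointing down it reaches from about 0.425 to 0.875 m from the base axis. Payload 8.4 kg.
Tool frame: the origin (TCP) lies at the centre of the arm's flange, where the gripper is bolted on; the fingertips stand 173 mm ahead of it and the grasp point (between the pads) lies 155 mm ahead of it; z points along the fingers, y is the line along which they close (so a half turn about z gives the same grasp; the last joint's range is limited). The gripper opens to 85 mm and grips with 20 to 120 N. Pads are 22 mm wide; open, the fingers measure 114 mm over their backs; the gripper's body (76 mm by 85 mm) begins 54 mm behind the grasp point. The pads swing forward as they close: fully open they stand 13 mm farther back than shut.
Start: joints at [-77.361, 19.091, 2.286, 83.961, -0.768, 76.965, -3.352], TCP at [0.204, 0.617, 0.405] pointing down, gripper open.
Joint ranges: [-147.57, 147.57], [-21.85, 119.76], [-74.77, 79.35], [14.55, 137.4], [-85.83, 265.84], [4.83, 119.75], [-152.11, 152.11]. Speed limits (degrees/s): [127.2, 127.2, 159.86, 159.86, 180, 180, 180].

## Interface

Orientations are given as [roll, pitch, yaw] about the fixed x, y, z axes, in that order (R = Rz(yaw) Ry(pitch) Rx(roll)).
In Python, from workcell import * gives the robot as it stands.
- The arm moves only by the tool servo_tool, never from a script. Its argument "plan" is a list of rows, each an object with "hand": the closure, from 0 (fully open) to 1 (shut); "offset": the shift along the tool's x, y, z scaled (see below), a list of three; "spin": the turn about the tool's z scaled (see below). A call has exactly 5 rows; each row is the pose to reach, as a shift and turn from the pose commanded when the call began, along the tool's axes at that moment; what a row does not reach only later rows make up. The controller multiplies each number of a shift by 0.2 m and each number of a turn by 60 degrees. A row lasts 1/8 s, in which the tool goes at most 62.5 mm and 10.7 degrees, less where a joint would pass 70% of its speed; a pose out of reach is approached as far as the arm can. A call with a number of a shift or a turn outside -1 to 1 is refused whole. A call with a gripper value outside its range is refused whole. The fingers move at their own pace and stop on an object; "squeeze" is the grip in N (left out, the last holds). Time passes only in rows, so rows that repeat a pose let the fingers close, or fill a call up. It gives the time, the measured TCP pose, the force, the opening and the grip force at its end, in the units of the state.
- observe(): the state, without advancing time (a new reading comes with each control period).
- camera(name): name is "scene" or "top"; returns the picture (420x560x3 uint8, red, green, blue); there is no depth.
- camera_model(name): a dict with "camera_matrix" (3x3 intrinsics, pixels), "world_from_camera" (4x4, takes a point from camera to world coordinates). Camera axes: x right, y up, looking along -z (the intrinsics and any distortion apply to the point x, -y, -z); pixel columns grow to the right and rows downward; lengths in m; the calibration is good to about 2 mm. A picture is of the moment at which its call begins. camera_model takes no time and is no camera call.
- sign_off(): hands the job in; it is judged then, once.
Trained networks look in the newest picture that a camera, given by its name, has taken for a name from the list of things; names that differ only in an ending like _2 or _b are one class to them, and where a whole thing is asked for, a point or a joint stands for the part that bears it (a point fixed in the world has none). Each returns a list of dicts, best first, with "confidence" (0 to 1); they miss things now and then, are a little off and sometimes report something else, mostly with a low value. They report only what shows in the picture. A call takes as long as a camera call.
- boxes_of(camera, thing): "xy" ([column, row] in pixels, amid what is visible of it).
- trace(camera, thing): "region" (420x560 bool, what is visible of it) and "xy" ([column, row] in pixels, amid what is visible of it).
The state is a dict: "time_s": time; "joints": joint angles; "qvel": joint speeds; "tau": joint torques, N m; "eef_pos": TCP position; "tcp_rot": TCP orientation; "wrist_force": force on the tool from outside, world axes, zero at the start; "moment": the same for the moment, N m; "gripper_width": finger opening in m; "gripper_force": force on a finger pad.
Only numpy, scipy, OpenCV 4.12 (cv2) and the standard library are available. Lean on these libraries where they do the work, as an engineer would, in place of code of your own. Each camera call takes 0.05 s, during which the arm holds its last target. There are 200 camera calls.

## Working session

There is one attempt and no reset: what is moved stays moved. The work goes in short steps, Python scripts to look and compute and a tool call to move; the robot and the scene stay as the last step left them, time stands still between calls to the robot, and variables do not carry over. Pictures are saved under pics/ and viewed, at most 10 in all, crops included, and the job is handed in when it is done.

Besides the shell and the picture viewer there is one more tool, called after ">>>" as name([rows], argument=value, ...), one row to a line, values as JSON. servo_tool: Moves the arm, as the interface text tells. Its arguments: {"type":"object","properties":{"plan":{"type":"array"},"squeeze":{"type":"number"}},"required":["plan"]}

```bash
ls; mkdir -p pics; python3 - <<'E'
from workcell import *
import cv2, numpy as np
s=observe(); print(s)
for c in("scene","top"):
    im=camera(c); cv2.imwrite(f"pics/{c}0.png",im[:,:,::-1])
    m=camera_model(c); print(c,np.round(m["camera_matrix"],1).tolist(),np.round(m["world_from_camera"],4).tolist(),[k for k in m])
    for t in("stop_top","lip","hinge","weight","vase","jar","stand","kiln"):
        print(t,[(np.round(d["xy"],1).tolist(),round(d["confidence"],2)) for d in boxes_of(c,t)[:3]])
E
```

```text
pics
{'time_s': 0.0, 'joints': array([-77.36267856,  19.13062048,   2.28317973,  84.01382818,
        -0.76835926,  76.96451373,  -3.35327456]), 'qvel': array([-0.05735949, -0.01783809, -0.05811718, -0.08975915, -0.0116822 ,
        0.00232898, -0.0280138 ]), 'tau': array([-1.56842734e-04, -6.58563566e+01,  1.36549450e+00, -4.05544853e+01,
        1.69308716e-02,  1.27562115e-02, -1.44110345e-05]), 'eef_pos': array([0.20425753, 0.61687263, 0.40380987]), 'tcp_rot': array([-1.79906410e+02,  5.28338598e-03,  1.61677656e+02]), 'wrist_force': array([-0.35527639,  0.71355212, -0.05821561]), 'moment': array([ 0.00814046, -0.05177961, -0.01983252]), 'gripper_force': 0.0, 'gripper_width': 0.08545312223852419}
scene [[531.1, 0.0, 276.6], [0.0, 531.1, 202.6], [0.0, 0.0, 1.0]] [[-0.0056, -0.8644, 0.5027, 1.3071], [0.9999, -0.0101, -0.0063, 0.0007], [0.0105, 0.5026, 0.8644, 1.388], [0.0, 0.0, 0.0, 1.0]] ['camera_matrix', 'world_from_camera']
stop_top [([311.6, 173.8], 0.69)]
lip [([296.1, 228.0], 0.84)]
hinge [([293.1, 231.4], 0.97)]
weight [([355.1, 254.7], 0.55), ([145.4, 223.6], 0.39)]
vase [([141.5, 223.3], 0.87)]
jar [([151.6, 170.9], 0.91)]
stand [([216.0, 225.6], 0.81)]
kiln [([297.2, 234.2], 0.88)]
top [[444.1, 0.0, 286.9], [0.0, 444.1, 215.7], [0.0, 0.0, 1.0]] [[-0.0126, 0.9908, -0.1348, 0.4321], [-0.9999, -0.0111, 0.0115, 0.0336], [0.0099, 0.1349, 0.9908, 1.4797], [0.0, 0.0, 0.0, 1.0]] ['camera_matrix', 'world_from_camera']
stop_top [([258.9, 250.2], 0.66)]
lip [([275.4, 194.7], 0.55)]
hinge [([273.9, 198.6], 0.9)]
weight [([225.5, 154.3], 0.65), ([260.0, 253.9], 0.62)]
vase [([404.5, 221.1], 0.69), ([344.7, 226.7], 0.65)]
jar [([404.9, 278.5], 0.69)]
stand [([224.3, 156.5], 0.49)]
kiln [([266.9, 200.7], 0.93)]
```

View pics/scene0.png

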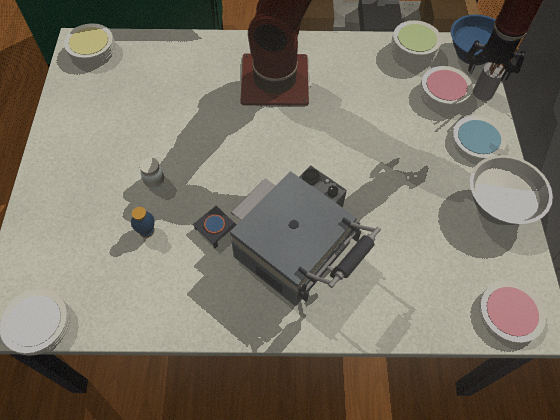

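View pics/top0.png

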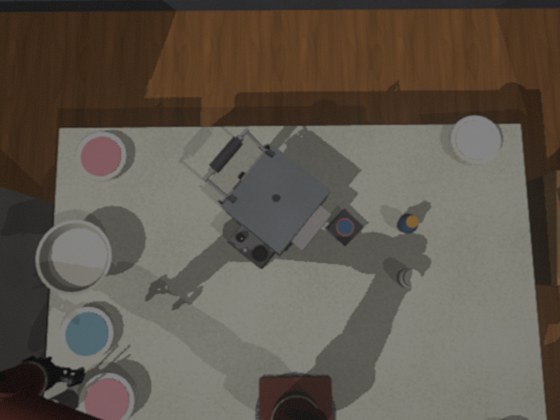

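Scene: kiln at about (295,230), lip plate at its front at (255,200), button (310,175), counterweight (355,257); stand (215,225), vase (143,222), jar (151,172). Top: button (260,253), knob (241,237), weight (227,154), lip (310,228), stand (345,227). I'll zoom in next.

```bash
python3 - <<'E'
import cv2, numpy as np
a=cv2.imread("pics/scene0.png")[140:310,180:390]; b=cv2.imread("pics/top0.png")[120:280,190:390]
a=cv2.resize(a,None,fx=3.5,fy=3.5,interpolation=cv2.INTER_CUBIC); b=cv2.resize(b,None,fx=3.75,fy=3.75,interpolation=cv2.INTER_CUBIC)
for im,f,c0,r0 in((a,3.5,180,140),(b,3.75,190,120)):
    im[:]=np.clip(im*1.5,0,255)
    for k in range(0,210,20):
        cv2.putText(im,str(c0+k),(int(k*f),10),0,.35,(0,0,255)); cv2.putText(im,str(r0+k),(0,int(k*f)+4),0,.35,(0,0,255))
        cv2.line(im,(int(k*f),12),(int(k*f),18),(0,0,255)); 
cv2.imwrite("pics/sz.png",a); cv2.imwrite("pics/tz.png",b)
E
```

```text
(no output)
```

View pics/sz.png

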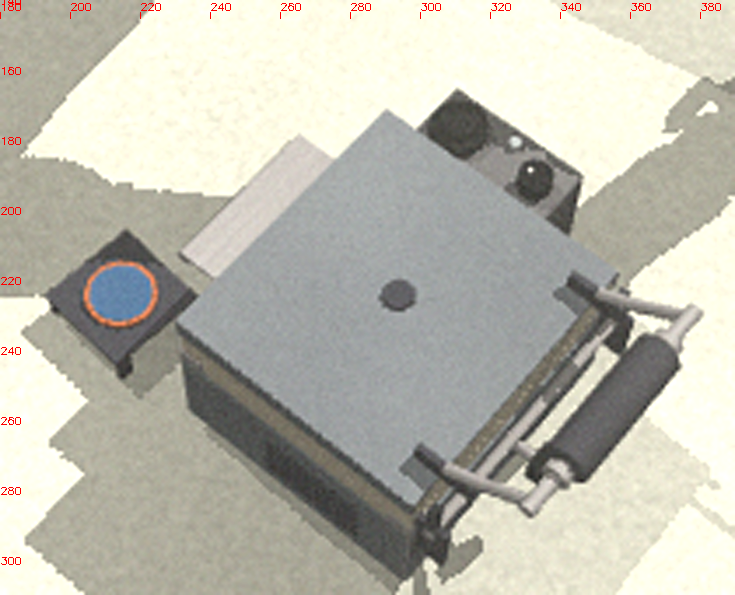

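View pics/tz.png

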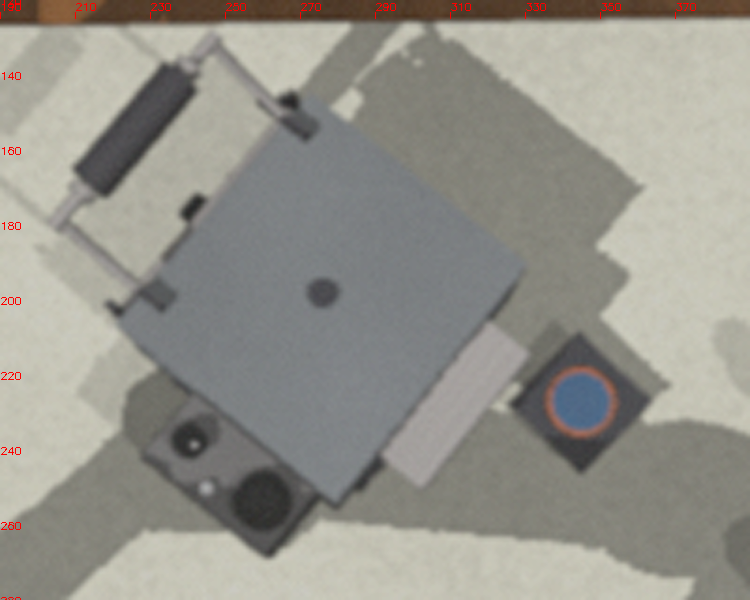

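The zooms show the lid corners, lip bar and button clearly. Next I fit the kiln pose to these points in both views.

```bash
cat > h.py <<'E'
import numpy as np
from workcell import *
def proj(c,P):
    m=camera_model(c);T=np.linalg.inv(np.array(m["world_from_camera"]));K=np.array(m["camera_matrix"])
    q=np.atleast_2d(P)@T[:3,:3].T+T[:3,3]; return np.c_[K[0,2]+K[0,0]*q[:,0]/-q[:,2],K[1,2]+K[1,1]*-q[:,1]/-q[:,2]]
E
python3 - <<'E'
from h import *
from scipy.optimize import least_squares
S=[(290.6,171.4),(230.9,232.9),(356.6,218.6),(298.6,285.1),(265.7,178.6),(231.4,212.3),(310.6,176.6),(333.4,190.6),(352.9,257.1)]
T=[(280.1,255.5),(330.5,190.7),(221.2,205.9),(273.2,144.5),(302,250.1),(330.8,214.1),(259.9,253.3),(241.7,236.5),(226.5,154.7)]
def pts(p):
    x,y,a,bx,bz,wx,kz,lx,by=p
    L=np.array([[-.110,.12,.175],[-.110,-.12,.175],[.110,.12,.175],[.110,-.12,.175],[lx-.004,.07,.152],[lx-.004,-.07,.152],[bx,by,bz],[bx+.076,by,kz],[wx,0,.238]])
    c,s=np.cos(a),np.sin(a); return L@np.array([[c,s,0],[-s,c,0],[0,0,1]])+[x,y,0]
def f(p):
    P=pts(p); return np.r_[proj("scene",P)-S,proj("top",P)-T].ravel()
r=least_squares(f,[.55,.07,.8,-.04,.165,.2,.16,-.154,.155],loss="soft_l1")
print(np.round(r.x,4),np.degrees(r.x[2])); print(np.round(f(r.x).reshape(-1,2),1).tolist()); print(np.round(pts(r.x),4))
def tri(a,b):
    g=least_squares(lambda P:np.r_[(proj("scene",P)-a).ravel(),(proj("top",P)-b).ravel()],[.6,0,.1]); return np.round(g.x,4),round(g.cost,2)
for n,i in(("lid0",0),("lid1",1),("lid2",2),("lid3",3),("lip+",4),("lip-",5),("stop",6),("knob",7),("w",8)): print(n,tri(S[i],T[i]))
print("dish",tri((214.3,223.7),(344.9,227.2)))
E
```

```text
[ 0.6658  0.0532  0.8721 -0.068   0.1486  0.1802  0.1553 -0.1539  0.1572] 49.969212280497594
[[-0.4, 0.2], [-0.5, -2.0], [-1.4, -0.9], [-1.7, -1.6], [-0.7, -0.4], [-0.9, -0.6], [-0.6, 0.0], [-1.4, -0.0], [0.1, -1.5], [-2.1, -3.7], [-1.5, -1.1], [-0.4, -1.1], [-0.9, -0.2], [-0.9, -0.7], [-0.6, -0.5], [-0.6, -0.3], [-2.1, 0.2], [-0.2, -0.6]]
[[ 0.5032  0.0462  0.175 ]
 [ 0.6869 -0.1082  0.175 ]
 [ 0.6447  0.2146  0.175 ]
 [ 0.8284  0.0602  0.175 ]
 [ 0.5106 -0.0227  0.152 ]
 [ 0.6178 -0.1128  0.152 ]
 [ 0.5017  0.1023  0.1486]
 [ 0.5505  0.1605  0.1553]
 [ 0.7817  0.1912  0.238 ]]
lid0 (array([0.493 , 0.0442, 0.161 ]), np.float64(1.86))
lid1 (array([ 0.6861, -0.1105,  0.1626]), np.float64(1.28))
lid2 (array([0.6428, 0.2173, 0.1664]), np.float64(0.79))
lid3 (array([0.8299, 0.0618, 0.1687]), np.float64(1.63))
lip+ (array([ 0.5089, -0.0231,  0.1475]), np.float64(0.68))
lip- (array([ 0.6168, -0.1126,  0.1473]), np.float64(0.51))
stop (array([0.5009, 0.1023, 0.1475]), np.float64(0.36))
knob (array([0.5514, 0.1596, 0.1564]), np.float64(3.07))
w (array([0.782 , 0.1918, 0.2302]), np.float64(0.0))
dish (array([ 0.5892, -0.1709,  0.0289]), np.float64(0.5))
```

Kiln yaw is 50°, and the lip mid is at about (0.567, -0.065). The button is at (0.501, 0.102) with its top at z≈0.153. The triangulated heights match the given sizes to within about 7 mm. I'll turn the tool so its x lies along kiln x, close the hand and go above the button.

>>> servo_tool([
  {"hand": 1,"offset": [-0.2,-0.178,0],"spin": 0.166},
  {"hand": 1,"offset": [-0.4,-0.356,0],"spin": 0.332},
  {"hand": 1,"offset": [-0.6,-0.534,0],"spin": 0.5},
  {"hand": 1,"offset": [-0.8,-0.712,0],"spin": 0.666},
  {"hand": 1,"offset": [-1.0,-0.89,0],"spin": 0.833},
], squeeze=30)

```text
time_s: 1.52
eef_pos: [0.339, 0.3835, 0.405]
tcp_rot: [180.0, -0.0, 111.4]
wrist_force: [0.4, 0.5, 0.3]
gripper_width: -0.0003
gripper_force: 0.0
```

>>> servo_tool([
  {"hand": 1,"offset": [-0.2,0.03,0],"spin": 0.166},
  {"hand": 1,"offset": [-0.4,0.06,0],"spin": 0.332},
  {"hand": 1,"offset": [-0.6,0.09,0],"spin": 0.5},
  {"hand": 1,"offset": [-0.8,0.12,0],"spin": 0.666},
  {"hand": 1,"offset": [-1.0,0.15,0],"spin": 0.833},
])

```text
time_s: 2.15
eef_pos: [0.4406, 0.2091, 0.405]
tcp_rot: [180.0, -0.0, 61.4]
wrist_force: [0.7, -0.2, 1.2]
gripper_width: -0.0001
gripper_force: 0.0
```

>>> servo_tool([
  {"hand": 1,"offset": [-0.11,0.17,0],"spin": 0.1},
  {"hand": 1,"offset": [-0.22,0.35,0.0],"spin": 0.195},
  {"hand": 1,"offset": [-0.328,0.52,0.1],"spin": 0.195},
  {"hand": 1,"offset": [-0.328,0.52,0.2],"spin": 0.195},
  {"hand": 1,"offset": [-0.328,0.52,0.2],"spin": 0.195},
])

```text
time_s: 2.78
eef_pos: [0.5001, 0.1031, 0.3637]
tcp_rot: [-179.9, 0.1, 50.0]
wrist_force: [0.6, -0.1, 0.4]
gripper_width: 0.0007
gripper_force: 0.0
```

```bash
python3 - <<'E'
from h import *
import cv2
s=observe();print(s["eef_pos"],s["tcp_rot"])
o=[]
tip=s["eef_pos"]-[0,0,.173]
for c in("scene","top"):
    im=camera(c)[:,:,::-1].copy(); u=proj(c,tip)[0]; v=proj(c,[.501,.102,.154])[0]; print(c,u,v)
    x,y=np.round(v).astype(int); q=cv2.resize(im[y-50:y+50,x-65:x+65],None,fx=3,fy=3); 
    for w,col in((u,(0,0,255)),(v,(0,255,0))): cv2.circle(q,tuple(int(k) for k in ((w-[x-65,y-50])*3)),4,col,1)
    o.append(np.clip(q*1.4,0,255).astype(np.uint8))
cv2.imwrite("pics/b.png",np.hstack(o))
E
```

```text
[0.50013282 0.10306406 0.36371652] [-1.79940402e+02  1.24099999e-01  4.99705263e+01]
scene [311.3146629  167.68847151] [310.05176077 175.35198715]
top [258.25443497 252.77637972] [259.27855668 253.1242373 ]
```

View pics/b.png

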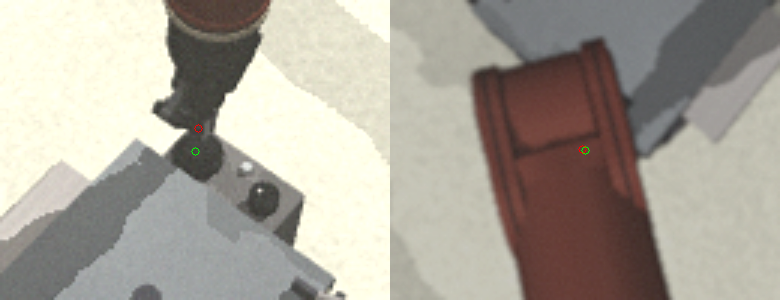

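The fingertip (scene pixel 311,168) hangs right above the button (310,175). I'll go down gently.

>>> servo_tool([
  {"hand": 1,"offset": [0,0,0.05],"spin": 0},
  {"hand": 1,"offset": [0,0,0.1],"spin": 0},
  {"hand": 1,"offset": [0,0,0.13],"spin": 0},
  {"hand": 1,"offset": [0,0,0.15],"spin": 0},
  {"hand": 1,"offset": [0,0,0.15],"spin": 0},
])

```text
time_s: 3.5
eef_pos: [0.5004, 0.1035, 0.3348]
tcp_rot: [-180.0, 0.0, 50.0]
wrist_force: [-3.7, 0.7, 4.0]
gripper_width: 0.0002
gripper_force: 2.3
```

>>> servo_tool([
  {"hand": 1,"offset": [0,0,0.01],"spin": 0},
  {"hand": 1,"offset": [0,0,0.02],"spin": 0},
  {"hand": 1,"offset": [0,0,0.03],"spin": 0},
  {"hand": 1,"offset": [0,0,0.03],"spin": 0},
  {"hand": 1,"offset": [0,0,0.03],"spin": 0},
])

```text
time_s: 4.12
eef_pos: [0.5008, 0.1031, 0.3336]
tcp_rot: [-179.9, -0.1, 50.0]
wrist_force: [-27.0, -5.5, 56.7]
gripper_width: -0.0002
gripper_force: 28.3
```

Too stiff, so I'll back off and look.

>>> servo_tool([
  {"hand": 1,"offset": [0,0,-0.03],"spin": 0},
  {"hand": 1,"offset": [0,0,-0.03],"spin": 0},
  {"hand": 1,"offset": [0,0,-0.03],"spin": 0},
  {"hand": 1,"offset": [0,0,-0.03],"spin": 0},
  {"hand": 1,"offset": [0,0,-0.03],"spin": 0},
])

```text
time_s: 4.75
eef_pos: [0.5008, 0.1035, 0.3348]
tcp_rot: [180.0, -0.0, 50.0]
wrist_force: [0.9, 1.2, 3.5]
gripper_width: 0.0
gripper_force: 2.3
```

```bash
python3 - <<'E'
from h import *
import cv2
s=observe();print(s["eef_pos"],s["tcp_rot"],s["wrist_force"],s["moment"])
im=camera("scene")[:,:,::-1]
cv2.imwrite("pics/b2.png",np.clip(cv2.resize(im[100:230,240:400],None,fx=4.5,fy=4.5,interpolation=2)*1.6,0,255))
E
```

```text
[0.50080749 0.10354629 0.33482177] [ 1.79974124e+02 -3.69808229e-02  5.00197889e+01] [0.92488218 1.23755779 3.4783139 ] [ 0.43560701 -0.23547827  0.01155677][ WARN:0@1.568] global loadsave.cpp:1063 imwrite_ Unsupported depth image for selected encoder is fallbacked to CV_8U.
```

View pics/b2.png

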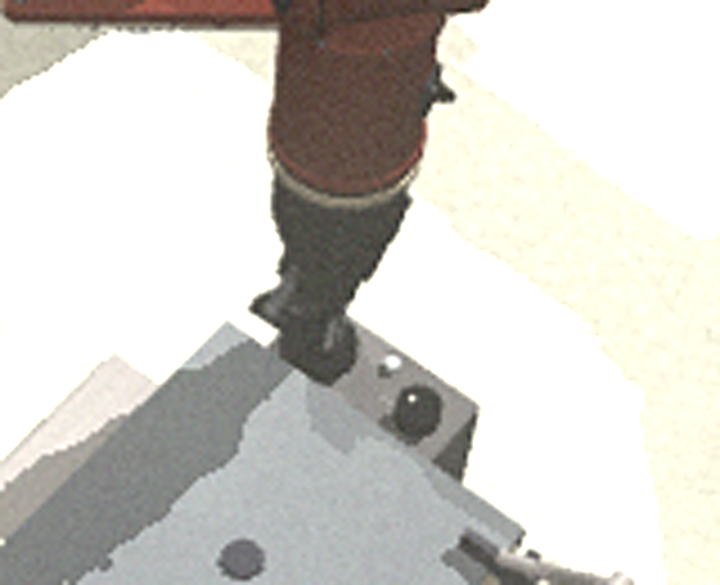

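At TCP z 0.3348 the force is 3.5 N, and the button bottomed out 1.2 mm lower, which fits its 6 mm travel. So it was fully in. I'll lift to let it spring back and go to the front of the lip.

>>> servo_tool([
  {"hand": 1,"offset": [0,0,-0.2],"spin": 0},
  {"hand": 1,"offset": [-0.2,0,-0.22],"spin": 0},
  {"hand": 1,"offset": [-0.4,0.2,-0.22],"spin": 0},
  {"hand": 1,"offset": [-0.6,0.4,-0.22],"spin": 0},
  {"hand": 1,"offset": [-0.68,0.6,-0.2],"spin": 0},
])

```text
time_s: 5.42
eef_pos: [0.5041, -0.081, 0.3746]
tcp_rot: [-180.0, -0.0, 49.9]
wrist_force: [0.2, 1.6, -0.5]
gripper_width: 0.0001
gripper_force: 0.0
```

>>> servo_tool([
  {"hand": 1,"offset": [0,0.18,0],"spin": 0},
  {"hand": 1,"offset": [0,0.18,0.15],"spin": 0},
  {"hand": 1,"offset": [0,0.18,0.3],"spin": 0},
  {"hand": 1,"offset": [0,0.18,0.385],"spin": 0},
  {"hand": 1,"offset": [0,0.18,0.385],"spin": 0},
])

```text
time_s: 6.05
eef_pos: [0.5321, -0.101, 0.2967]
tcp_rot: [-179.9, 0.1, 50.0]
wrist_force: [-0.3, 0.5, 0.1]
gripper_width: 0.0003
gripper_force: 0.0
```

```bash
python3 - <<'E'
from h import *
import cv2
s=observe();print(s["eef_pos"],s["tcp_rot"],s["wrist_force"])
o=[np.clip(cv2.resize(camera(c)[r:r+120,l:l+130,::-1],None,fx=3,fy=3,interpolation=2)*1.6,0,255).astype(np.uint8) for c,r,l in(("scene",130,220),("top",150,230))]
cv2.imwrite("pics/l.png",np.hstack(o)); tip=s["eef_pos"]-[0,0,.173]; print([(proj(c,tip)[0]-d)*3 for c,d in(("scene",(220,130)),("top",(230,150)))])
E
```

```text
[ 0.53212609 -0.10102704  0.29665546] [-1.79898758e+02  1.26981802e-01  5.00062580e+01] [-0.32129242  0.48529163  0.07052807]
[array([ 50.74220119, 179.68567669]), array([288.46187145, 277.90361719])]
```

View pics/l.png

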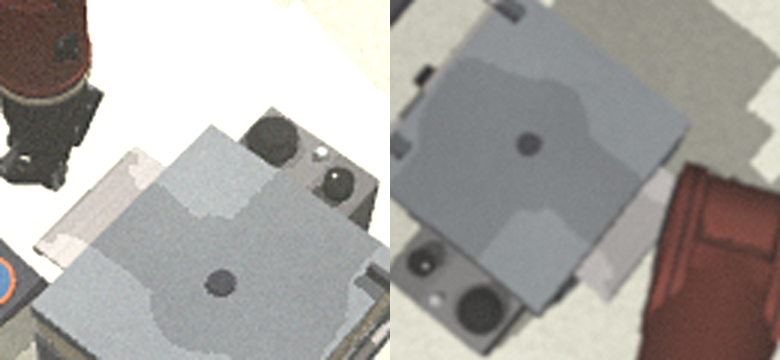

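The button is back out (scene crop 270,140), and the finger stands at the middle of the lip, about 30 mm in front. I'll approach.

>>> servo_tool([
  {"hand": 1,"offset": [0.05,0,0],"spin": 0},
  {"hand": 1,"offset": [0.1,0,0],"spin": 0},
  {"hand": 1,"offset": [0.13,0,0],"spin": 0},
  {"hand": 1,"offset": [0.14,0,0],"spin": 0},
  {"hand": 1,"offset": [0.14,0,0],"spin": 0},
])

```text
time_s: 6.78
eef_pos: [0.5507, -0.0796, 0.2977]
tcp_rot: [-180.0, 0.0, 50.0]
wrist_force: [-0.5, -0.4, -0.3]
gripper_width: -0.0003
gripper_force: 0.0
```

>>> servo_tool([
  {"hand": 1,"offset": [0.01,0,0],"spin": 0},
  {"hand": 1,"offset": [0.015,0,0],"spin": 0},
  {"hand": 1,"offset": [0.02,0,0],"spin": 0},
  {"hand": 1,"offset": [0.02,0,0],"spin": 0},
  {"hand": 1,"offset": [0.02,0,0],"spin": 0},
])

```text
time_s: 7.4
eef_pos: [0.553, -0.0769, 0.2977]
tcp_rot: [-180.0, 0.0, 50.0]
wrist_force: [-3.4, -1.9, 2.5]
gripper_width: 0.0001
gripper_force: 1.9
```

>>> servo_tool([
  {"hand": 1,"offset": [0.005,0,0],"spin": 0},
  {"hand": 1,"offset": [0.007,0,-0.01],"spin": 0},
  {"hand": 1,"offset": [0.008,0,-0.02],"spin": 0},
  {"hand": 1,"offset": [0.009,0,-0.03],"spin": 0},
  {"hand": 1,"offset": [0.01,0,-0.04],"spin": 0},
])

```text
time_s: 8.02
eef_pos: [0.5537, -0.0762, 0.3051]
tcp_rot: [-180.0, 0.2, 49.9]
wrist_force: [-4.8, -6.2, -1.3]
gripper_width: 0.0001
gripper_force: 3.6
```

>>> servo_tool([
  {"hand": 1,"offset": [0.006,0,0],"spin": 0},
  {"hand": 1,"offset": [0.012,0,0],"spin": 0},
  {"hand": 1,"offset": [0.012,0,-0.01],"spin": 0},
  {"hand": 1,"offset": [0.012,0,-0.02],"spin": 0},
  {"hand": 1,"offset": [0.012,0,-0.02],"spin": 0},
])

```text
time_s: 8.65
eef_pos: [0.5543, -0.0757, 0.3087]
tcp_rot: [-179.9, 0.3, 49.9]
wrist_force: [-8.5, -10.8, -1.7]
gripper_width: 0.0003
gripper_force: 6.7
```

```bash
python3 - <<'E'
from h import *
import cv2
im=camera("scene")[:,:,::-1]; o=cv2.imread("pics/scene0.png")
cv2.imwrite("pics/scene1.png",im)
s=(slice(150,300),slice(215,345))
cv2.imwrite("pics/c.png",np.clip(cv2.resize(np.hstack([o[s],im[s]]),None,fx=3,fy=3,interpolation=2)*1.5,0,255).astype(np.uint8))
E
```

```text
(no output)
```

View pics/c.png

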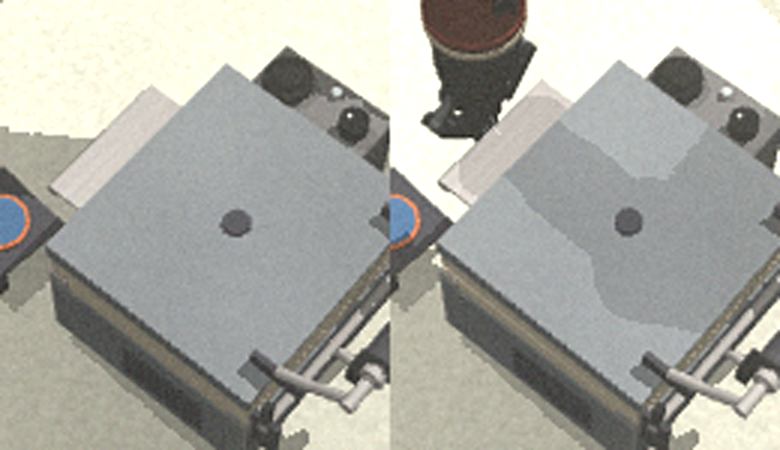

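The lid did follow: the lip's left end rose from row 188 to 185 in the crop. I'll keep along the hinge arc with a light preload.

>>> servo_tool([
  {"hand": 1,"offset": [0.002,0,-0.02],"spin": 0},
  {"hand": 1,"offset": [0.004,0,-0.04],"spin": 0},
  {"hand": 1,"offset": [0.0065,0,-0.06],"spin": 0},
  {"hand": 1,"offset": [0.009,0,-0.08],"spin": 0},
  {"hand": 1,"offset": [0.012,0,-0.1],"spin": 0},
])

```text
time_s: 9.32
eef_pos: [0.556, -0.0736, 0.3288]
tcp_rot: [-179.9, 0.3, 49.9]
wrist_force: [-7.5, -9.7, -0.6]
gripper_width: -0.0
gripper_force: 6.2
```

>>> servo_tool([
  {"hand": 1,"offset": [0.006,0,-0.03],"spin": 0},
  {"hand": 1,"offset": [0.012,0,-0.06],"spin": 0},
  {"hand": 1,"offset": [0.019,0,-0.09],"spin": 0},
  {"hand": 1,"offset": [0.027,0,-0.12],"spin": 0},
  {"hand": 1,"offset": [0.035,0,-0.15],"spin": 0},
])

```text
time_s: 9.95
eef_pos: [0.5606, -0.0683, 0.359]
tcp_rot: [-179.9, 0.3, 49.9]
wrist_force: [-9.7, -9.0, 1.3]
gripper_width: 0.0001
gripper_force: 6.6
```

>>> servo_tool([
  {"hand": 1,"offset": [0.0095,0,-0.03],"spin": 0},
  {"hand": 1,"offset": [0.0195,0,-0.06],"spin": 0},
  {"hand": 1,"offset": [0.03,0,-0.09],"spin": 0},
  {"hand": 1,"offset": [0.041,0,-0.12],"spin": 0},
  {"hand": 1,"offset": [0.054,0,-0.15],"spin": 0},
])

```text
time_s: 10.58
eef_pos: [0.5674, -0.0602, 0.3892]
tcp_rot: [-179.9, 0.3, 49.8]
wrist_force: [-13.2, -9.8, 3.4]
gripper_width: 0.0
gripper_force: 7.8
```

>>> servo_tool([
  {"hand": 1,"offset": [0.011,0,-0.035],"spin": 0},
  {"hand": 1,"offset": [0.023,0,-0.07],"spin": 0},
  {"hand": 1,"offset": [0.036,0,-0.105],"spin": 0},
  {"hand": 1,"offset": [0.05,0,-0.14],"spin": 0},
  {"hand": 1,"offset": [0.065,0,-0.17],"spin": 0},
])

```text
time_s: 11.2
eef_pos: [0.5773, -0.0478, 0.4239]
tcp_rot: [-180.0, 0.0, 50.0]
wrist_force: [-3.2, -2.4, -0.2]
gripper_width: -0.0001
gripper_force: 1.8
```

>>> servo_tool([
  {"hand": 1,"offset": [0.02,0,-0.034],"spin": 0},
  {"hand": 1,"offset": [0.042,0,-0.067],"spin": 0},
  {"hand": 1,"offset": [0.064,0,-0.099],"spin": 0},
  {"hand": 1,"offset": [0.087,0,-0.13],"spin": 0},
  {"hand": 1,"offset": [0.11,0,-0.16],"spin": 0},
])

```text
time_s: 11.82
eef_pos: [0.5914, -0.031, 0.4564]
tcp_rot: [-180.0, 0.0, 50.0]
wrist_force: [-7.5, -3.0, 5.1]
gripper_width: 0.0001
gripper_force: 3.5
```

>>> servo_tool([
  {"hand": 1,"offset": [0.01,0,-0.03],"spin": 0},
  {"hand": 1,"offset": [0.024,0,-0.056],"spin": 0},
  {"hand": 1,"offset": [0.038,0,-0.08],"spin": 0},
  {"hand": 1,"offset": [0.052,0,-0.102],"spin": 0},
  {"hand": 1,"offset": [0.066,0,-0.122],"spin": 0},
])

```text
time_s: 12.45
eef_pos: [0.6002, -0.0205, 0.4804]
tcp_rot: [180.0, -0.0, 50.0]
wrist_force: [-0.5, 0.3, -0.2]
gripper_width: -0.0003
gripper_force: 0.1
```

```bash
python3 - <<'E'
from h import *
import cv2
o=[camera(c)[100:320,180:420,::-1] for c in("scene","top")]
cv2.imwrite("pics/d.png",np.clip(cv2.resize(np.hstack(o),None,fx=1.66,fy=1.66)*1.4,0,255).astype(np.uint8)); print(observe()["time_s"])
E
```

```text
12.55
```

View pics/d.png

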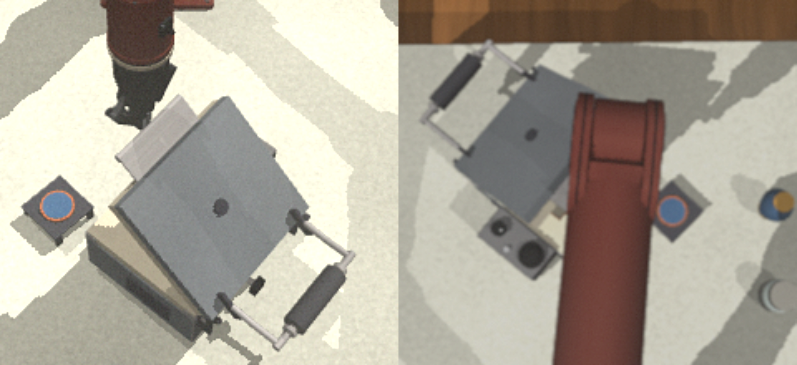

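The lid is well up, around 40°, with its edge just ahead of the finger. I'll follow slowly on the arc to make sure it's past balance.

>>> servo_tool([
  {"hand": 1,"offset": [0.012,0,-0.014],"spin": 0},
  {"hand": 1,"offset": [0.026,0,-0.028],"spin": 0},
  {"hand": 1,"offset": [0.04,0,-0.042],"spin": 0},
  {"hand": 1,"offset": [0.055,0,-0.055],"spin": 0},
  {"hand": 1,"offset": [0.07,0,-0.068],"spin": 0},
])

```text
time_s: 13.18
eef_pos: [0.6092, -0.0099, 0.4939]
tcp_rot: [180.0, 0.0, 50.0]
wrist_force: [0.0, 0.2, -0.5]
gripper_width: 0.0001
gripper_force: 0.0
```

>>> servo_tool([
  {"hand": 1,"offset": [0.014,0,-0.012],"spin": 0},
  {"hand": 1,"offset": [0.028,0,-0.024],"spin": 0},
  {"hand": 1,"offset": [0.042,0,-0.036],"spin": 0},
  {"hand": 1,"offset": [0.056,0,-0.048],"spin": 0},
  {"hand": 1,"offset": [0.07,0,-0.06],"spin": 0},
])

```text
time_s: 13.8
eef_pos: [0.6181, 0.0008, 0.5059]
tcp_rot: [-180.0, 0.0, 50.0]
wrist_force: [-0.0, -0.2, -0.1]
gripper_width: 0.0001
gripper_force: 0.0
```

No contact, so the lid is running on by itself. I'll retreat and wait.

>>> servo_tool([
  {"hand": 1,"offset": [-0.15,0,0],"spin": 0},
  {"hand": 1,"offset": [-0.3,0,0],"spin": 0},
  {"hand": 1,"offset": [-0.45,0,0],"spin": 0},
  {"hand": 1,"offset": [-0.6,0,0],"spin": 0},
  {"hand": 1,"offset": [-0.75,0,0],"spin": 0},
])

```text
time_s: 14.42
eef_pos: [0.521, -0.1151, 0.5059]
tcp_rot: [180.0, -0.0, 50.0]
wrist_force: [0.6, -0.2, 0.6]
gripper_width: -0.0004
gripper_force: 0.0
```

>>> servo_tool([
  {"hand": 1,"offset": [0,0,0],"spin": 0},
  {"hand": 1,"offset": [0,0,0],"spin": 0},
  {"hand": 1,"offset": [0,0,0],"spin": 0},
  {"hand": 1,"offset": [0,0,0],"spin": 0},
  {"hand": 1,"offset": [0,0,0],"spin": 0},
])

```text
time_s: 15.05
eef_pos: [0.5219, -0.1139, 0.5056]
tcp_rot: [-180.0, 0.0, 50.0]
wrist_force: [-0.1, 0.4, -0.1]
gripper_width: 0.0003
gripper_force: 0.0
```

>>> servo_tool([
  {"hand": 1,"offset": [0,0,0],"spin": 0},
  {"hand": 1,"offset": [0,0,0],"spin": 0},
  {"hand": 1,"offset": [0,0,0],"spin": 0},
  {"hand": 1,"offset": [0,0,0],"spin": 0},
  {"hand": 1,"offset": [0,0,0],"spin": 0},
])

```text
time_s: 15.68
eef_pos: [0.5216, -0.1143, 0.5057]
tcp_rot: [180.0, 0.0, 50.0]
wrist_force: [-0.1, -0.5, -0.5]
gripper_width: 0.0004
gripper_force: 0.0
```

>>> servo_tool([
  {"hand": 1,"offset": [0,0,0],"spin": 0},
  {"hand": 1,"offset": [0,0,0],"spin": 0},
  {"hand": 1,"offset": [0,0,0],"spin": 0},
  {"hand": 1,"offset": [0,0,0],"spin": 0},
  {"hand": 1,"offset": [0,0,0],"spin": 0},
])

```text
time_s: 16.3
eef_pos: [0.5217, -0.1142, 0.5057]
tcp_rot: [180.0, 0.0, 50.0]
wrist_force: [0.3, -0.0, -0.4]
gripper_width: 0.0001
gripper_force: 0.0
```

```bash
python3 - <<'E'
from h import *
import cv2
A=camera("scene"); B=[camera("scene") for _ in range(8)][-1]; print("motion px",int((np.abs(A.astype(int)-B).max(2)>40).sum()))
o=[A[100:320,130:400,::-1],camera("top")[100:320,190:420,::-1]]
cv2.imwrite("pics/e.png",np.clip(cv2.resize(np.hstack(o),None,fx=1.58,fy=1.58)*1.4,0,255).astype(np.uint8)); print(observe()["time_s"],observe()["wrist_force"])
for t in("vase","jar","stand"): print(t,[np.round(d["xy"]).tolist() for d in boxes_of("scene",t)[:1]])
E
```

```text
motion px 0
16.8 [ 0.01873424 -0.77270153  0.28159445]
vase []
jar [[152.0, 172.0]]
stand [[215.0, 226.0]]
```

View pics/e.png

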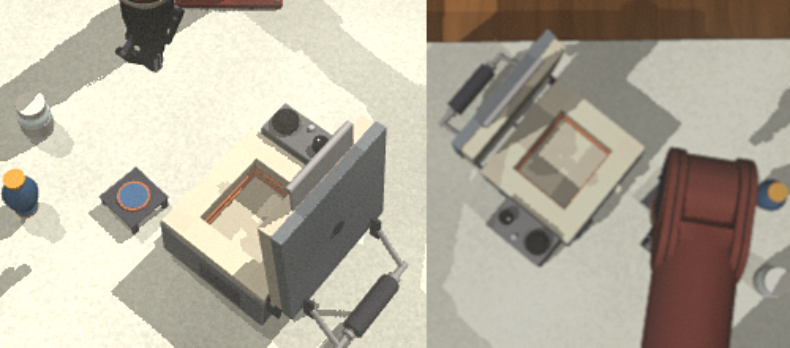

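The lid stands nearly upright against its open stop and isn't moving. The button is out, and the vase, jar and stand are where they were. I'll hand it in.

```bash
python3 -c "
from workcell import *
print(sign_off())"
```

```text
the job is handed in; nothing more can be done
None
```

The heating button was pressed fully in (peaking at about 57 N at the wrist, against the 120 N limit) and sprang back; the lid was then eased past balance and rests fully open by itself, the counterweight untouched and the vase, jar and stand where they were; handed in at about 17 s.

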